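Clamp a gearbox cover and torque its clamp screw to the mark

TASK

Slide the loose aluminium gearbox cover along its channel until it sits against the end stop under the bridge. Then turn the torque wrench on top of the bridge clockwise (seen from above) until the clamp screw is snug, keep loading the handle until the needle lies over the dark block on the scale, and hold it there for about two seconds to see that the screw holds and does not turn; do not load it so hard that the screw is forced round past snug. Finally ease off, so that the needle goes back to zero with the screw left tight and the cover still against the stop, and leave the other things on the bench where they are.

Things in the scene. Friction and masses are not known exactly. Their poses are not given: they have to be found in the camera images.
- fixture: Grey base plate 150 x 300 x 20 mm fixed to the bench, with a channel 80 mm wide along its y axis between low rails (top 34 mm above the bench). Origin: on the bench under the clamp screw's axis; y along the channel to the end stop, x across it, z up. Plate from y = -245 to +55 mm. A bridge crosses the channel above the origin: y -18 to 18, x -68 to 68, beam z 66 to 84 mm.
- stop_face (a point): Middle of the end stop's face that the cover's leading end must touch: fixture frame y = +30 mm, 32 mm above the bench (12 mm above the plate); the stop's top is 54 mm above the bench. Axes as the fixture's.
- stud (a point): Point on the vertical axis of the clamp screw at the height of the middle of the wrench handle (105 mm above the bench); axes as the fixture's.
- cover: Loose aluminium gearbox cover lying in the channel, 0.5 to 0.75 kg: slab 76 (x) x 130 (y) x 24 (z) mm, with an upright round boss 36 mm in diameter and 38 mm tall on top near its trailing end. Origin: centre of the underside, on the plate top; y points to the stop, z up. Home: origin at fixture y = -35 mm; it starts 50 to 90 mm short of that. 2 mm of play each side.
- boss (a point): On the boss's axis, 12 mm below its top (26 mm above the slab's top, 70 mm above the bench): a point to pinch and slide the cover by; 40 mm behind the cover's origin, so 105 mm behind its leading end; axes as the cover's.
- grip (a point): Middle of the wrench's round black rubber handle (28 mm in diameter, 80 mm long, lying level, 105 mm above the bench), 165 mm from the screw's axis. x axis: along the handle towards the screw; z up. Free space under and beside it.
- needle_tip (a point): Free end of the thin black needle, 118 mm from the screw's axis. The needle turns with the screw head, not with the handle.
- mark (a point): Middle of the dark block (20 x 9 mm) on the small white scale plate, 109 mm from the screw's axis. The plate moves with the handle. It also has a thin zero line (needle there without load) and a thin last line beyond the block; under clockwise load the needle wanders from zero over the block.
- clamp_screw (a joint): Angle of the clamp screw (rad), growing clockwise seen from above: negative while loose, 0 when snug (it stops there). Starts between -0.6 and -0.3; takes about 0.3 N m to turn and stays where it is left. It lowers a pad onto the cover. Snug and unloaded, the handle points along the fixture's -x axis turned 0.26 rad clockwise.
- wrench_beam (a joint): Springy bend of the wrench (rad) = torque reading: handle angle minus screw angle, positive when loaded clockwise, 0 without load; 10 N m per rad (0.15 rad = 1.5 N m = 9 N at the middle of the handle, which has then moved on by 25 mm). The needle is over the dark block from 0.11 to 0.19; the last line is at 0.25.
- insert (a joint): Angle (rad) by which the threaded insert under the screw has been forced round: 0 at the start. It gives way above about 2.7 N m (bend 0.27 rad), which spoils the job.
- spray_can: Bystander: upright blue can, 66 mm in diameter, 190 mm tall; origin at the centre of its base.
- spanner: Bystander: steel spanner, 190 mm long, lying flat on the bench.
- socket: Bystander: upright steel socket, 44 mm in diameter, 62 mm tall; origin at the centre of its base.
- bolt_tray: Bystander: grey open tray 140 x 110 x 45 mm; origin at the centre of its underside.

How it is judged (in metres and radians):
On the way, in this order (a step that is already met when the one before it is completed fails the run):
1. the cover lies flat in the channel, against the end stop (within 4 mm) (y of cover in the frame of fixture between -0.039 and -0.03 m and x of cover in the frame of fixture between -0.006 and 0.006 m and z of cover in the frame of fixture below 0.024 m and angle between cover's own z axis and vertical below 0.08 rad), for 0.2 s.
2. with the screw snug (within 0.03 rad), the needle is over the dark block (bend 0.10 to 0.20 rad) and stays there for 1.2 s, the cover still against the stop (all of step 1 and value of joint clamp_screw above -0.03 rad and value of joint wrench_beam between 0.1 and 0.2 rad), for 1.2 s.
At the end, for the whole second after the job is handed in: The cover lies flat in the channel against the end stop (gap under 4 mm), the clamp screw is still tight (within 0.06 rad of snug), the insert has not been forced round (under 0.05 rad) and the wrench is unloaded (bend within 0.04 rad of zero) (all of step 1 and value of joint clamp_screw above -0.06 rad and value of joint insert below 0.05 rad and value of joint wrench_beam between -0.04 and 0.04 rad and linear speed of cover below 0.01 m/s); the robot touches nothing.
It fails at once if the screw is overloaded and its insert forced round by 0.05 rad (value of joint insert above 0.05 rad).
It fails at once if a bystander object is shifted by more than 30 mm (distance of any of spray_can, spanner, socket, bolt_tray from where it was at the start of the episode above 0.03 m).
It also fails if it takes over 59 s, if anything falls off the work surface, if the arm or the gripper's body presses on something with over 40 N, if the wrist force passes 120 N, or if a joint passes its speed limit or range.

ROBOT

A 6-joint arm with a two-finger parallel gripper is mounted at the origin on the work surface. World frame = base frame: x ahead of the robot, y to its left, z up, the work surface at z = 0. Lengths are in m, angles in degrees, forces in N, time in s.
With the tool pointing down it reaches from about 0.4 to 0.825 m from the base axis. Payload 7 kg.
Tool frame: the origin (TCP) lies midway between the tips of the shut fingers; the grasp point (between the pads) lies 19 mm behind it; z points along the fingers, y is the direction in which the jaws open and shut (so a half turn about z gives the same grasp; the last joint's range is limited). The gripper opens to 88 mm and grips with 3 to 60 N. Pads are 19 mm wide; open, the fingers measure 130 mm over their backs; the gripper's body (78 mm by 193 mm) begins 47 mm behind the grasp point.
Start: joints at [81.71, 20.546, 0.682, 0, -70.136, -16.507], TCP at [0.283, 0.613, 0.201] pointing down, gripper open.
Joint ranges: [-176.03, 176.03], [-82.01, 121.73], [-58.28, 71.71], [-173.87, 95.51], [-174.79, -0.11], [-173.66, 173.66]. Speed limits (degrees/s): [136.94, 136.94, 172.46, 180, 180, 180].

INTERFACE

Orientations are given as [roll, pitch, yaw] about the fixed x, y, z axes, in that order (R = Rz(yaw) Ry(pitch) Rx(roll)).
In Python, from plant import ctrl, snapshot gives the robot as it stands.
- The arm moves only by the shell command python3 -m pendant 'ROWS'. ROWS is JSON, a list of rows, each a list of 7 numbers: the shift along the tool's x, y, z in m, then the turn, a rotation vector about the tool's x, y, z in rad, then the opening, from -1 (shut) to 1 (fully open), so that 0 is half open. In form: [[x, y, z, ax, ay, az, jaw], ...]. A call has 1 to 12 rows; each row is the pose to reach, as a shift and turn from the pose commanded when the call began, along the tool's axes at that moment; what a row does not reach only later rows make up. A row lasts 1/8 s, in which the tool goes at most 62.5 mm and 10.7 degrees, less where a joint would pass 70% of its speed; a pose out of reach is approached as far as the arm can. A call with a gripper value outside its range is refused whole. The fingers move at their own pace and stop on an object; the grip force is fixed at half the most. Time passes only in rows, so rows that repeat a pose let the fingers close. It gives the time, the measured TCP pose, the force and the opening at its end, in the units of the state.
- ctrl.get_obs(): the state, without advancing time (a new reading comes with each control period).
- snapshot(name): name is "side" or "top"; returns a dict with "image" (420x560x3 uint8, blue, green, red), "mtx" (3x3 intrinsics, pixels), "eye" and "attitude" of the camera in the world. Camera axes: x right, y up, looking along -z (the intrinsics and any distortion apply to the point x, -y, -z); pixel columns grow to the right and rows downward; lengths in m; the calibration is good to about 2 mm. A picture is of the moment at which its call begins. There is no depth.
- ctrl.close_job(): hands the job in, once; it reports no verdict.
The state is a dict: "clock": time; "joint_pos": joint angles; "qvel": joint speeds; "tau": joint torques, N m; "tool_pos": TCP position; "orientation": TCP orientation; "force": force on the tool from outside, world axes, zero at the start; "moment": the same for the moment, N m; "opening": finger opening in m.
Only numpy, scipy, OpenCV 4.12 (cv2) and the standard library are available. Lean on these libraries where they do the work, as an engineer would, in place of code of your own. Each camera call takes 0.05 s, during which the arm holds its last target.

## Working session

There is one attempt and no reset: what is moved stays moved. The work goes in short steps, Python scripts to look and compute and a shell command to move; the robot and the scene stay as the last step left them, time stands still between calls to the robot, and variables do not carry over. Pictures are saved under pics/ and viewed, and the job is handed in when it is done.

```bash
ls; mkdir -p pics; python3 - <<'E'
from plant import ctrl, snapshot
import cv2
print(ctrl.get_obs())
for n in("side","top"):
    s=snapshot(n); cv2.imwrite(f"pics/{n}0.png",s["image"]); print(n,s["mtx"],s["eye"],s["attitude"],s.keys())
E
```

```text
pics
{'clock': 0.0, 'joint_pos': array([ 8.17110646e+01,  2.05909269e+01,  6.34750421e-01, -2.03548185e-02,
       -7.01352630e+01, -1.65056261e+01]), 'qvel': array([-0.02500758, -0.04373161, -0.03044417, -0.02097233, -0.00518472,
        0.03807806]), 'tau': array([ 1.38869789e-03, -5.82719314e+01,  2.93048644e+01,  6.99741885e+00,
        6.85591658e-03, -1.58814692e-04]), 'tool_pos': array([0.28289063, 0.61228687, 0.19983513]), 'orientation': array([ 1.79906892e+02, -7.63497460e-03, -2.48014872e+01]), 'force': array([ 0.17958852,  0.07245295, -0.65485687]), 'moment': array([ 0.01821657, -0.00675567,  0.02815591]), 'opening': 0.08781091891614787}
side [[489.64814726   0.         281.07071063]
 [  0.         489.64814726 207.42664887]
 [  0.           0.           1.        ]] [ 0.16087017 -0.92261055  0.9868711 ] [ 47.67866126   0.24236218 -23.07915588] dict_keys(['image', 'mtx', 'eye', 'attitude'])
top [[466.73919324   0.         291.67993082]
 [  0.         466.73919324 213.51296643]
 [  0.           0.           1.        ]] [ 0.45303493 -0.00767351  1.34444185] [  3.52708388  -0.21818143 -89.60821693] dict_keys(['image', 'mtx', 'eye', 'attitude'])
```

View pics/top0.png

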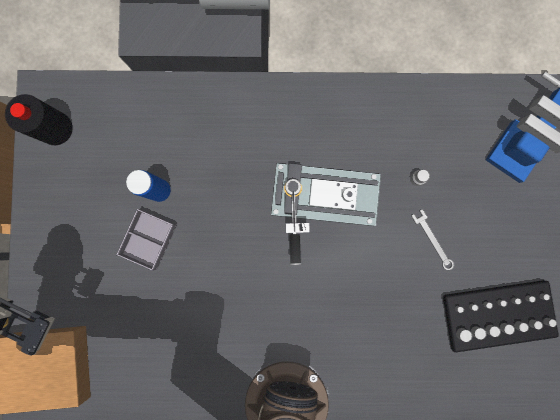

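View pics/side0.png

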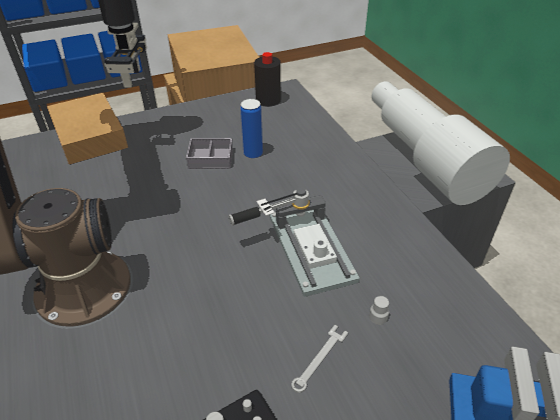

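```bash
cat > h.py <<'E'
import numpy as np, cv2
from scipy.spatial.transform import Rotation as R
from plant import ctrl, snapshot
def ray(s,u,v):
    d=np.linalg.inv(s["mtx"])@np.array([u,v,1.]); d=d*[1,-1,-1]
    return R.from_euler('xyz',s["attitude"],degrees=True).as_matrix()@d
def at(s,u,v,z):
    d=ray(s,u,v); e=np.array(s["eye"]); return (e+d*(z-e[2])/d[2]).round(4)
def proj(s,p):
    M=R.from_euler('xyz',s["attitude"],degrees=True).as_matrix()
    c=M.T@(np.array(p)-s["eye"]); c=c*[1,-1,-1]; q=s["mtx"]@c; return q[:2]/q[2]
def crop(s,u0,v0,u1,v1,k,fn):
    cv2.imwrite(fn,cv2.resize(s["image"][v0:v1,u0:u1],None,fx=k,fy=k,interpolation=cv2.INTER_CUBIC))
E
python3 - <<'E'
from h import *
s=snapshot("top"); crop(s,260,150,390,270,6,"pics/t1.png")
s=snapshot("side"); crop(s,225,180,365,300,5,"pics/s1.png")
E
```

```text
(no output)
```

View pics/t1.png

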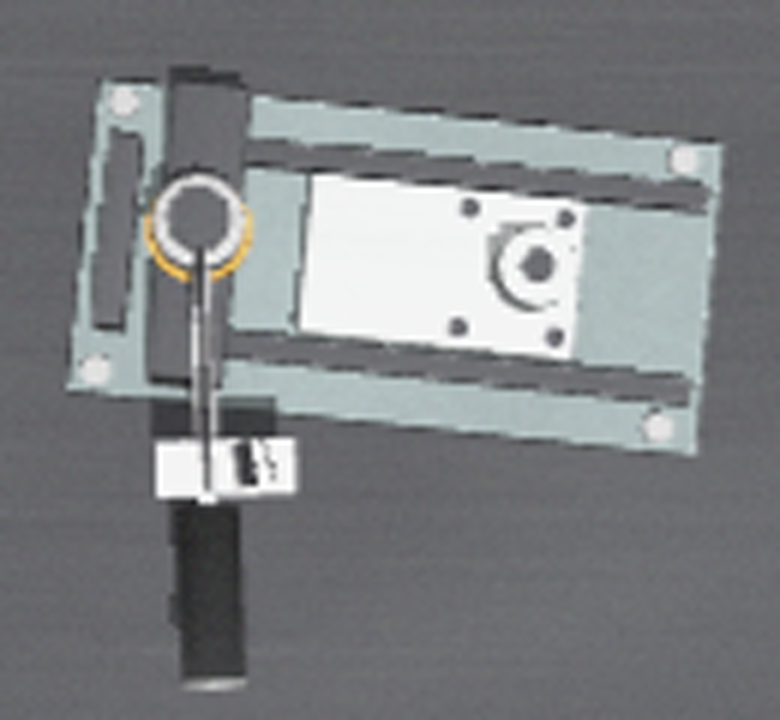

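View pics/s1.png

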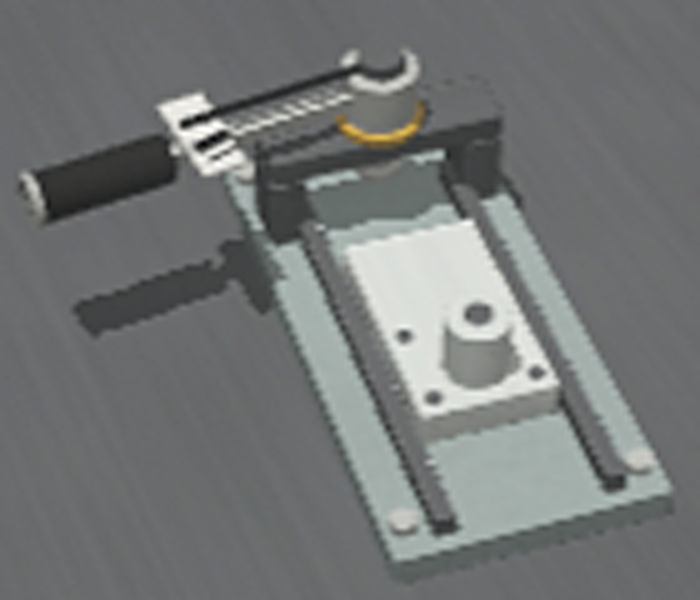

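```bash
cat > meas.py <<'E'
from h import *
s=snapshot("top"); t=snapshot("side")
c=lambda u,v:((u+.5)/6+260-.5,(v+.5)/6+150-.5)
P=np.array([at(s,*c(*q),.02)[:2] for q in [(104,80),(722,144),(694,454),(68,390)]])
F=np.array([(75,55),(75,-245),(-75,-245),(-75,55)])/1000.
A=P-P.mean(0);B=F-F.mean(0)
th=np.arctan2((B[:,0]*A[:,1]-B[:,1]*A[:,0]).sum(),(A*B).sum())
Rm=np.array([[np.cos(th),-np.sin(th)],[np.sin(th),np.cos(th)]])
o=P.mean(0)-Rm@F.mean(0)
print("top fix",np.degrees(th),o,"res",(P-(F@Rm.T+o)).round(4).tolist())
d=lambda u,v:((u+.5)/5+225-.5,(v+.5)/5+180-.5)
print("side corners BR,TR(z.02)",at(t,*d(390,563),.02),at(t,*d(672,492),.02), "pred",Rm@F[2]+o,Rm@F[1]+o)
f=lambda p:(Rm.T@(np.array(p)[:2]-o)).round(4)
b=at(s,*c(538,264),.082);b2=at(t,*d(478,314),.082);print("boss",b,b2,"fix",f(b),f(b2))
for q in [(312,174),(583,204),(572,358),(300,330)]: print("slab",f(at(s,*c(*q),.044)))
for q in [(205,500),(212,682)]:
    h=at(s,*c(*q),.105);print("handle",h,f(h))
h=at(t,*d(36,194),.105);print("handle end side",h,f(h))
h=at(s,*c(198,212),.125);print("screw",h,f(h))
for n,q in dict(can=(141,183,.19),socket=(421,175,.062),tray=(147,238,.04),sp1=(447,265,0),sp2=(420,215,0)).items(): print(n,at(s,q[0],q[1],q[2]))
E
python3 meas.py
```

```text
top fix -5.530263888217644 [ 0.60030529 -0.01434218] res [[-0.0008, -0.0021], [-0.0004, 0.0017], [0.001, 0.0012], [0.0002, -0.0008]]
side corners BR,TR(z.02) [ 0.5004 -0.2506  0.02  ] [ 0.6504 -0.2663  0.02  ] pred [ 0.50204337 -0.25097395] [ 0.65134518 -0.26542968]
boss [ 0.5863 -0.1681  0.082 ] [ 0.5865 -0.168   0.082 ] fix [ 0.0009 -0.1544] [ 0.0011 -0.1543]
slab [ 0.0364 -0.0496]
slab [ 0.0355 -0.1771]
slab [-0.0369 -0.1787]
slab [-0.0369 -0.0514]
handle [ 0.4779 -0.0177  0.105 ] [-0.1215 -0.0151]
handle [ 0.3978 -0.0213  0.105 ] [-0.2009 -0.0264]
handle end side [ 0.4022 -0.0184  0.105 ] [-0.1968 -0.0231]
screw [ 0.6035 -0.0137  0.125 ] [0.0031 0.0009]
can [0.5975 0.3634 0.19  ]
socket [ 0.6415 -0.3695  0.062 ]
tray [0.4622 0.3908 0.04  ]
sp1 [ 0.391 -0.459  0.   ]
sp2 [ 0.5343 -0.3829  0.    ]
```

```bash
cat >> h.py <<'E'
TH=np.radians(-5.53); O=np.array([0.601,-0.0143])
RF=np.array([[np.cos(TH),-np.sin(TH)],[np.sin(TH),np.cos(TH)]])
def W(x,y,z): return np.r_[RF@[x,y]+O,z]
def Fx(p): return np.r_[RF.T@(np.array(p)[:2]-O),p[2]]
def go(tgt,yaw=None):
    o=ctrl.get_obs(); M=R.from_euler('xyz',o["orientation"],degrees=True)
    d=M.inv().apply(np.array(tgt)-o["tool_pos"])
    r=np.zeros(3) if yaw is None else (M.inv()*R.from_euler('xyz',[180,0,yaw],degrees=True)).as_rotvec()
    print("shift",d.round(4),"turn",r.round(3))
def st():
    o=ctrl.get_obs(); print(o["clock"],"fix",Fx(o["tool_pos"]).round(4),"ori",o["orientation"].round(2),"F",o["force"].round(2),"F_fix",(RF.T@o["force"][:2]).round(2),"q",o["joint_pos"].round(0),"op",round(o["opening"],4))
E
python3 - <<'E'
from h import *
print(W(0,-.215,.2)); go(W(0,-.215,.22),-95.53); go([0.45,0.15,0.24])
E
```

```text
[ 0.58028111 -0.22829936  0.2       ]
shift [ 0.6225  0.6387 -0.0192] turn [ 0.    -0.     1.234]
shift [ 0.3456  0.3499 -0.0393] turn [0. 0. 0.]
```

```bash
python3 -m pendant '[[0.04,0.04,-0.03,0,0,0.1,-1],[0.08,0.08,-0.04,0,0,0.2,-1],[0.12,0.12,-0.04,0,0,0.3,-1],[0.16,0.16,-0.04,0,0,0.4,-1],[0.2,0.2,-0.04,0,0,0.5,-1],[0.24,0.24,-0.04,0,0,0.6,-1],[0.28,0.285,-0.04,0,0,0.7,-1],[0.32,0.33,-0.04,0,0,0.8,-1],[0.36,0.37,-0.04,0,0,0.9,-1],[0.4,0.41,-0.04,0,0,1.0,-1],[0.44,0.45,-0.03,0,0,1.1,-1],[0.48,0.49,-0.02,0,0,1.2,-1]]'
python3 -c "
from h import *
st(); go(W(0,-.215,.15),-95.53)"
```

```text
clock: 1.8
tool_pos: [0.5139, -0.0352, 0.221]
orientation: [-179.9, 0.0, -93.7]
force: [0.8, 0.3, -0.3]
opening: 0.0006
1.8 fix [-0.0847 -0.0292  0.221 ] ori [-1.7993e+02  3.0000e-02 -9.3730e+01] F [ 0.82  0.33 -0.25] F_fix [0.78 0.41] q [ 18.   5. -17.  -0. -68. -22.] op 0.0006
shift [ 0.1884 -0.0788  0.071 ] turn [-0.001  0.001  0.031]
```

```bash
python3 -m pendant '[[0.05,-0.02,0.0,0,0,0.03,-1],[0.1,-0.04,0.0,0,0,0.03,-1],[0.15,-0.06,0.02,0,0,0.03,-1],[0.19,-0.079,0.04,0,0,0.03,-1],[0.19,-0.079,0.07,0,0,0.03,-1],[0.19,-0.079,0.07,0,0,0.03,-1]]'
python3 -c "
from h import *
st(); go(W(0,-.212,.031),-95.53)
s=snapshot('side'); crop(s,215,150,385,300,4,'pics/s2.png')"
```

```text
clock: 2.55
tool_pos: [0.5785, -0.2282, 0.1481]
orientation: [179.7, 0.0, -95.4]
force: [-0.3, -1.0, 0.4]
opening: 0.0007
2.55 fix [-0.0018 -0.215   0.1481] ori [ 1.7969e+02  3.0000e-02 -9.5360e+01] F [-0.34 -1.02  0.45] F_fix [-0.24 -1.04] q [ -4.  18. -10.  -0. -62.  -2.] op 0.0007
shift [-0.003  -0.0024  0.1171] turn [0.005 0.    0.003]
```

View pics/s2.png

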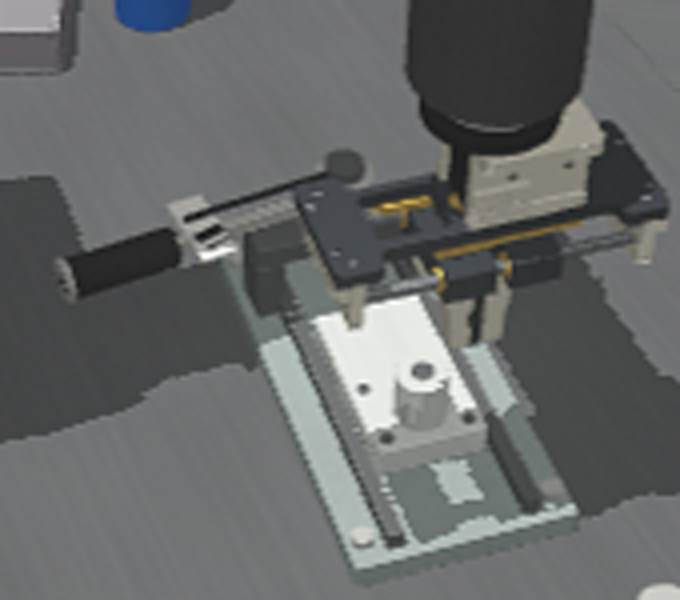

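```bash
python3 -m pendant '[[-0.004,-0.002,0.03,0,0,0,-1],[-0.004,-0.002,0.06,0,0,0,-1],[-0.004,-0.002,0.09,0,0,0,-1],[-0.004,-0.002,0.105,0,0,0,-1],[-0.004,-0.002,0.115,0,0,0,-1],[-0.004,-0.002,0.115,0,0,0,-1]]'
python3 -c "
from h import *
st(); go(W(0,-.107,.031),-95.53)
s=snapshot('side'); crop(s,215,150,385,300,4,'pics/s3.png')"
```

```text
clock: 3.35
tool_pos: [0.5831, -0.224, 0.0361]
orientation: [-180.0, -0.0, -95.2]
force: [-0.1, 0.0, 0.6]
opening: 0.0003
3.35 fix [ 0.0023 -0.2105  0.0361] ori [-1.7999e+02 -1.0000e-02 -9.5250e+01] F [-0.1   0.03  0.55] F_fix [-0.1   0.02] q [ -3.  24. -17.   0. -48.  -2.] op 0.0003
shift [-0.1035  0.0018  0.0051] turn [-0.    -0.     0.005]
```

View pics/s3.png

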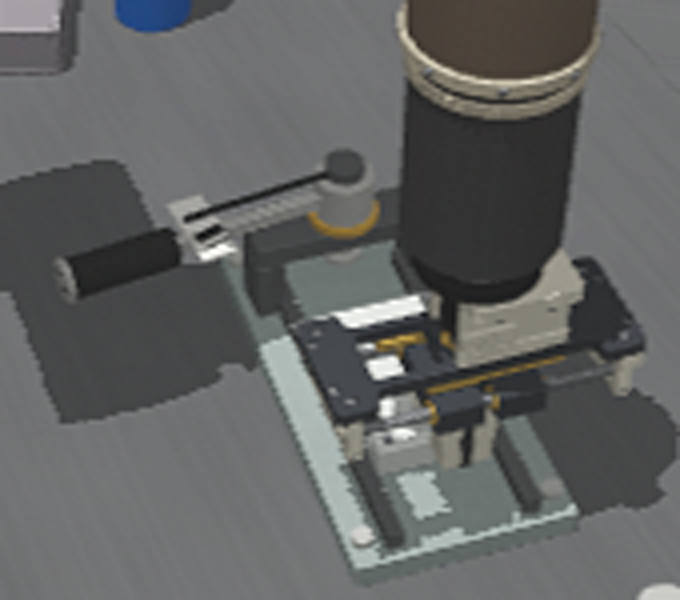

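```bash
python3 -m pendant '[[-0.01,0.002,0.004,0,0,0,-1],[-0.02,0.002,0.004,0,0,0,-1],[-0.03,0.002,0.004,0,0,0,-1],[-0.04,0.002,0.004,0,0,0,-1],[-0.05,0.002,0.004,0,0,0,-1],[-0.06,0.002,0.004,0,0,0,-1],[-0.068,0.002,0.004,0,0,0,-1],[-0.076,0.002,0.004,0,0,0,-1],[-0.082,0.002,0.004,0,0,0,-1],[-0.086,0.002,0.004,0,0,0,-1],[-0.09,0.002,0.004,0,0,0,-1],[-0.09,0.002,0.004,0,0,0,-1]]'
python3 -c "
from h import *
st()
s=snapshot('side'); crop(s,215,150,385,300,4,'pics/s4.png')
s=snapshot('top'); crop(s,260,150,390,270,6,'pics/t4.png')"
```

```text
clock: 4.9
tool_pos: [0.5892, -0.1339, 0.0319]
orientation: [-180.0, 0.0, -95.3]
force: [-0.5, -3.0, 2.2]
opening: 0.0007
4.9 fix [-0.0003 -0.1202  0.0319] ori [-1.7999e+02  1.0000e-02 -9.5260e+01] F [-0.47 -3.05  2.16] F_fix [-0.17 -3.08] q [  6.  23. -20.  -0. -47. -11.] op 0.0007
```

View pics/s4.png

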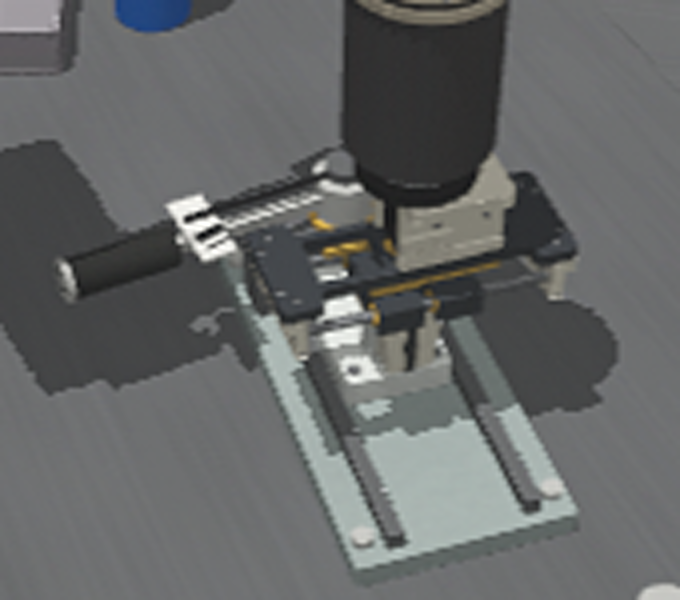

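View pics/t4.png

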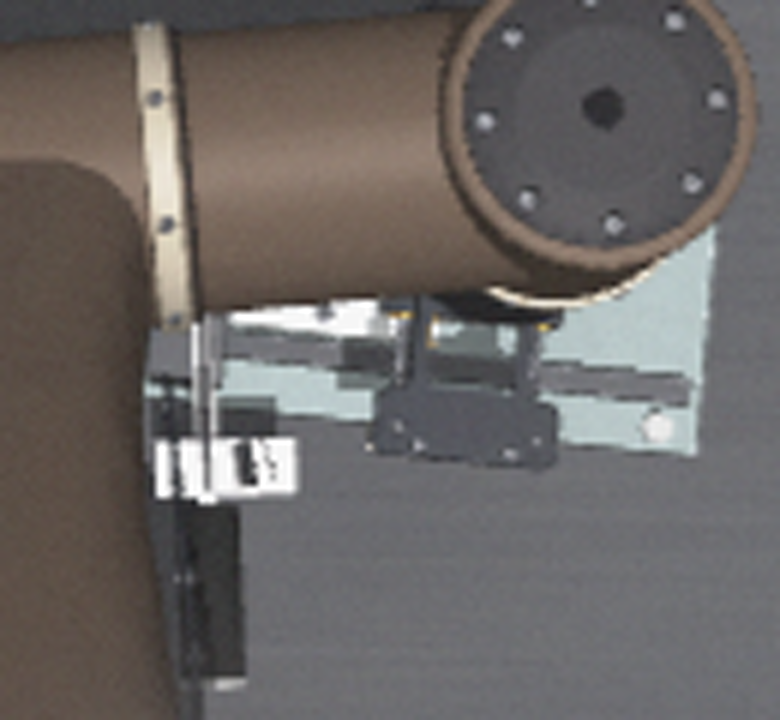

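```bash
python3 -m pendant '[[-0.002,0,0,0,0,0,-1],[-0.004,0,0,0,0,0,-1],[-0.006,0,0,0,0,0,-1],[-0.007,0,0,0,0,0,-1],[-0.007,0,0,0,0,0,-1]]'; python3 -c "
from h import *
st()"; python3 -m pendant '[[-0.001,0,0,0,0,0,-1],[-0.002,0,0,0,0,0,-1],[-0.002,0,0,0,0,0,-1]]'; python3 -c "
from h import *
st()"
```

```text
clock: 5.62
tool_pos: [0.5895, -0.1276, 0.0317]
orientation: [180.0, -0.0, -95.3]
force: [-1.0, -5.5, 1.7]
opening: 0.0005
5.625 fix [-0.0005 -0.1139  0.0317] ori [ 1.7998e+02 -2.0000e-02 -9.5270e+01] F [-1.01 -5.48  1.66] F_fix [-0.48 -5.55] q [  6.  23. -20.   0. -47. -12.] op 0.0005
clock: 6.0
tool_pos: [0.5898, -0.1256, 0.0318]
orientation: [180.0, -0.0, -95.3]
force: [-0.4, -4.3, 2.6]
opening: 0.0003
6.0 fix [-0.0004 -0.1118  0.0318] ori [ 1.7999e+02 -1.0000e-02 -9.5280e+01] F [-0.36 -4.35  2.59] F_fix [ 0.06 -4.36] q [  7.  23. -20.   0. -47. -12.] op 0.0003
```

```bash
for i in 1 2; do python3 -m pendant '[[-0.001,0,0,0,0,0,-1],[-0.0015,0,0,0,0,0,-1],[-0.0015,0,0,0,0,0,-1]]' >/dev/null; python3 -c "
from h import *
st()"; done
```

```text
6.375 fix [-0.0005 -0.1103  0.0318] ori [ 1.7999e+02 -1.0000e-02 -9.5280e+01] F [-0.77 -4.12  2.57] F_fix [-0.37 -4.17] q [  7.  23. -20.   0. -47. -12.] op 0.0008
6.75 fix [-0.0005 -0.1088  0.0318] ori [ 1.7999e+02 -1.0000e-02 -9.5280e+01] F [-1.75 -5.2   2.73] F_fix [-1.24 -5.34] q [  7.  23. -20.   0. -47. -12.] op 0.0007
```

Still sliding at about 4–5 N; carry on in small steps.

```bash
for i in 1; do python3 -m pendant '[[-0.001,0,0,0,0,0,-1],[-0.0015,0,0,0,0,0,-1],[-0.0015,0,0,0,0,0,-1]]' >/dev/null; python3 -c "
from h import *
st(); s=snapshot('side'); crop(s,265,180,365,255,7,'pics/s5.png')"; done
```

```text
7.125 fix [-0.0005 -0.1074  0.0318] ori [ 1.7999e+02 -1.0000e-02 -9.5280e+01] F [-0.84 -4.54  2.9 ] F_fix [-0.4 -4.6] q [  7.  23. -20.   0. -47. -12.] op 0.0002
```

View pics/s5.png

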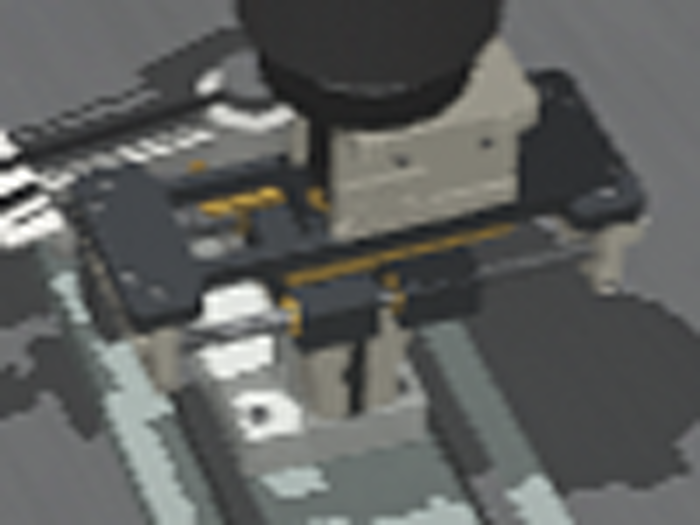

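```bash
for i in 1; do python3 -m pendant '[[-0.001,0,0,0,0,0,-1],[-0.0015,0,0,0,0,0,-1],[-0.0015,0,0,0,0,0,-1]]' >/dev/null; python3 -c "
from h import *
st()"; done;  python3 -m pendant '[[-0.001,0,0,0,0,0,-1],[-0.0015,0,0,0,0,0,-1],[-0.0015,0,0,0,0,0,-1]]' >/dev/null; python3 -c "
from h import *
st()"
```

```text
7.55 fix [-0.0005 -0.1059  0.0318] ori [ 1.7999e+02 -1.0000e-02 -9.5270e+01] F [-0.99 -5.64  3.23] F_fix [-0.45 -5.71] q [  7.  23. -20.   0. -47. -12.] op 0.0008
7.925 fix [-0.0005 -0.1044  0.0318] ori [ 1.7999e+02 -1.0000e-02 -9.5280e+01] F [-1.01 -4.98  2.01] F_fix [-0.53 -5.05] q [  7.  23. -20.   0. -47. -13.] op 0.0006
```

```bash
python3 -m pendant '[[-0.001,0,0,0,0,0,-1],[-0.0015,0,0,0,0,0,-1],[-0.0015,0,0,0,0,0,-1]]' >/dev/null; python3 -c "
from h import *
st()
s=snapshot('side'); crop(s,265,180,365,255,7,'pics/s6.png')
for q in [(240,437),(425,402)]: print(Fx(at(s,q[0]/7+265-.4,q[1]/7+180-.4,.044)))"
```

```text
8.3 fix [-0.0005 -0.1034  0.0318] ori [ 1.7998e+02 -5.0000e-02 -9.5280e+01] F [-0.41 -7.92  1.59] F_fix [ 0.35 -7.93] q [  7.  23. -20.   0. -47. -13.] op 0.0005
[-0.0382941  -0.10256765  0.044     ]
[ 0.03524639 -0.10670001  0.044     ]
```

View pics/s6.png

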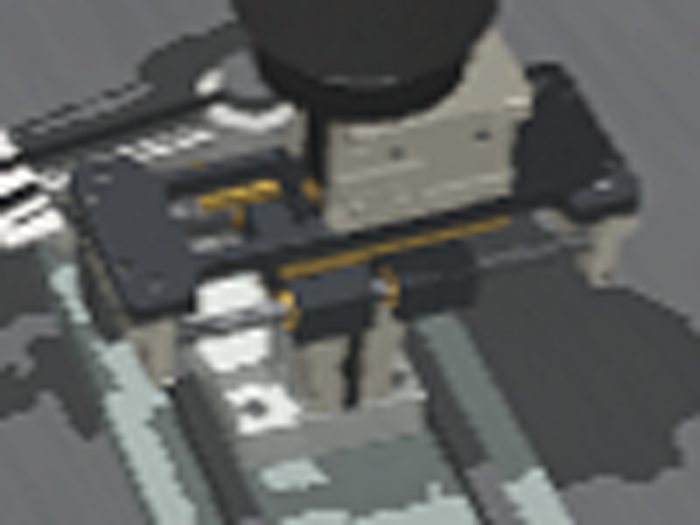

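```bash
python3 -m pendant '[[-0.001,0,0,0,0,0,-1],[-0.001,0,0,0,0,0,-1]]' >/dev/null; python3 -c "
from h import *
st()"; python3 -m pendant '[[-0.001,0,0,0,0,0,-1],[-0.001,0,0,0,0,0,-1]]' >/dev/null; python3 -c "
from h import *
st()"
```

```text
8.6 fix [-0.0003 -0.1032  0.0318] ori [ 1.7999e+02 -1.0000e-01 -9.5270e+01] F [  0.48 -13.1    1.36] F_fix [  1.74 -12.99] q [  7.  23. -21.   0. -47. -13.] op 0.0004
8.85 fix [-0.0002 -0.1029  0.0321] ori [-1.800e+02 -1.400e-01 -9.527e+01] F [  0.86 -16.67   1.13] F_fix [  2.46 -16.51] q [  7.  23. -21.   0. -47. -13.] op 0.0005
```

```bash
python3 -m pendant '[[0.008,0,0,0,0,0,-1],[0.016,0,-0.01,0,0,0,-1],[0.016,0,-0.06,0,0,0,-1],[0.016,0,-0.12,0,0,0,-1],[0.016,0,-0.17,0,0,0,-1],[0.016,0,-0.17,0,0,0,-1]]'
python3 -c "
from h import *
st(); go(W(-.164,-.075,.2),-88.2)
s=snapshot('side'); crop(s,215,150,385,300,4,'pics/s7.png')"
```

```text
clock: 9.6
tool_pos: [0.5922, -0.1302, 0.2076]
orientation: [-179.5, 0.1, -95.2]
force: [0.1, 0.5, -1.0]
opening: 0.0003
9.6 fix [ 0.0024 -0.1162  0.2076] ori [-1.7945e+02  8.0000e-02 -9.5230e+01] F [ 0.05  0.52 -1.01] F_fix [0.   0.53] q [  6.  14.  -8.   0. -68. -11.] op 0.0003
shift [-0.0421  0.1663  0.006 ] turn [-0.01   0.001 -0.123]
```

View pics/s7.png

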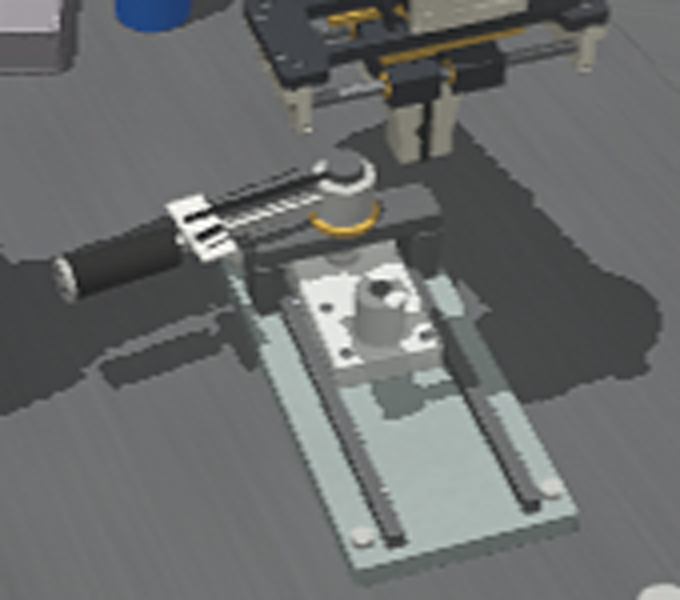

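```bash
python3 -c "
from h import *
s=snapshot('side')
print(Fx(at(s,382/4+215-.4,288/4+150-.4,.082)))
for q in [(335,382),(442,360)]: print(Fx(at(s,q[0]/4+215-.4,q[1]/4+150-.4,.044)))
print((proj(s,W(0,-.075,.082))+.4-[215,150])*4)
"
python3 -m pendant '[[-0.01,0.04,0,0,0,-0.03,-1],[-0.02,0.08,0,0,0,-0.06,-1],[-0.03,0.12,0,0,0,-0.09,-1],[-0.042,0.165,0,0,0,-0.12,-1],[-0.042,0.165,0.02,0,0,-0.12,-1],[-0.042,0.165,0.05,0,0,-0.12,-1],[-0.042,0.165,0.05,0,0,-0.12,-1]]'
python3 -c "
from h import *
st(); go(W(-.164,-.075,.086),-88.2)
s=snapshot('top'); crop(s,230,150,360,270,6,'pics/t8.png')
s=snapshot('side'); crop(s,185,130,355,280,4,'pics/s8.png')"
```

```text
[ 0.00202281 -0.07485345  0.082     ]
[-0.04324151 -0.11269153  0.044     ]
[ 0.03116904 -0.11543358  0.044     ]
[379.17196638 288.773464  ]
clock: 10.58
tool_pos: [0.4266, -0.0736, 0.1495]
orientation: [179.7, -0.0, -88.4]
force: [-0.4, -0.5, 0.3]
opening: 0.0002
10.575 fix [-0.1679 -0.0758  0.1495] ori [ 1.7967e+02 -4.0000e-02 -8.8400e+01] F [-0.35 -0.5   0.32] F_fix [-0.3  -0.53] q [ 16.  -0. -32.  -0. -58. -15.] op 0.0002
shift [-0.0004 -0.0043  0.0634] turn [ 0.006 -0.001 -0.004]
```

View pics/t8.png

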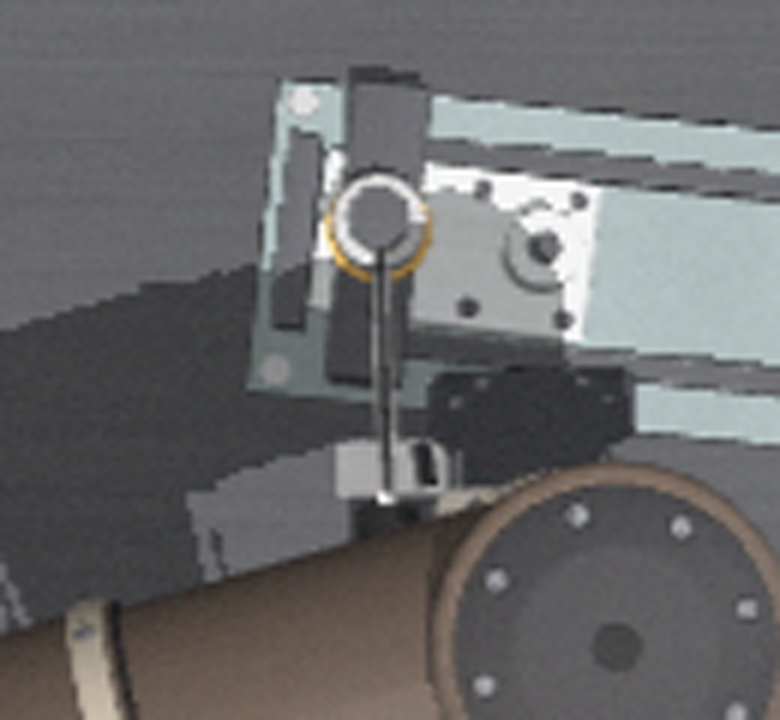

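View pics/s8.png

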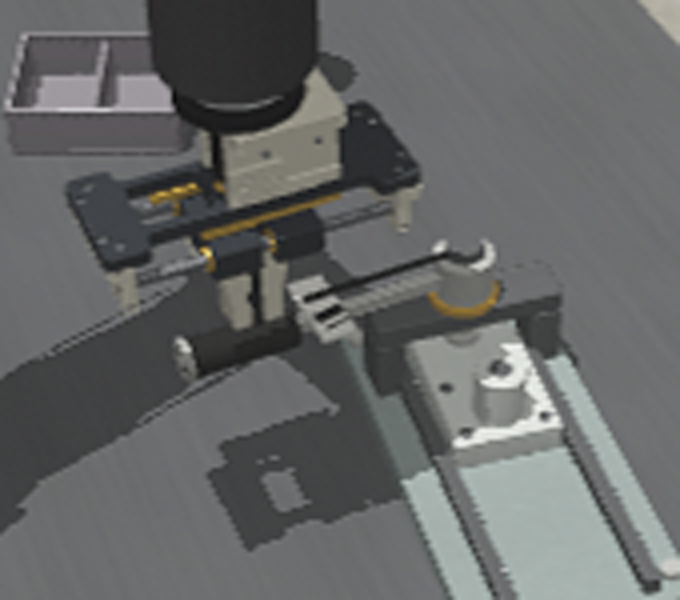

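```bash
python3 -m pendant '[[0,-0.003,0.02,0,0,0,-1],[0,-0.003,0.04,0,0,0,-1],[0,-0.003,0.063,0,0,0,-1],[0,-0.003,0.063,0,0,0,-1]]'
python3 -c "
from h import *
st(); 
s=snapshot('top'); crop(s,230,150,360,270,6,'pics/t9.png')
s=snapshot('side'); crop(s,185,130,355,280,4,'pics/s9.png')"
```

```text
clock: 11.18
tool_pos: [0.4315, -0.0735, 0.0884]
orientation: [179.9, -0.0, -88.4]
force: [-0.8, -0.5, 0.4]
opening: 0.0006
11.175 fix [-0.163  -0.0753  0.0884] ori [ 1.7987e+02 -3.0000e-02 -8.8410e+01] F [-0.76 -0.49  0.38] F_fix [-0.71 -0.57] q [ 16.   4. -37.  -0. -49. -15.] op 0.0006
```

View pics/s9.png

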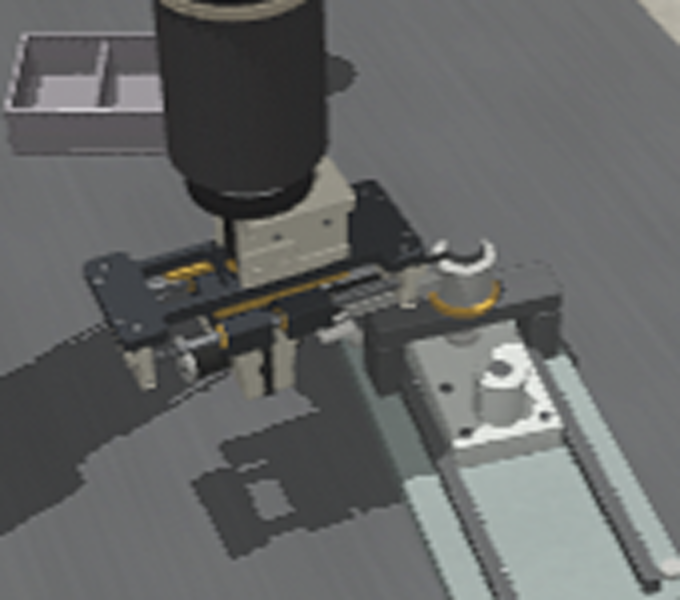

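```bash
python3 -c "
from h import *
s=snapshot('side')
for p in [(-.163,-.075,.088),(-.25,-.11,.154),(-.25,-.11,.12),(-.075,-.11,.154),(-.075,-.075,.154),(-.075,-.075,.12),(-.25,-.075,.154),(-.25,-.075,.13)]: print(p,((proj(s,W(*p))+.4-[185,130])*4).round(0))
print(list(ctrl.get_obs()))
"
```

```text
(-0.163, -0.075, 0.088) [261. 416.]
(-0.25, -0.11, 0.154) [131. 410.]
(-0.25, -0.11, 0.12) [136. 449.]
(-0.075, -0.11, 0.154) [409. 348.]
(-0.075, -0.075, 0.154) [391. 312.]
(-0.075, -0.075, 0.12) [392. 351.]
(-0.25, -0.075, 0.154) [119. 371.]
(-0.25, -0.075, 0.13) [122. 399.]
['clock', 'joint_pos', 'qvel', 'tau', 'tool_pos', 'orientation', 'force', 'moment', 'opening']
```

View pics/t9.png

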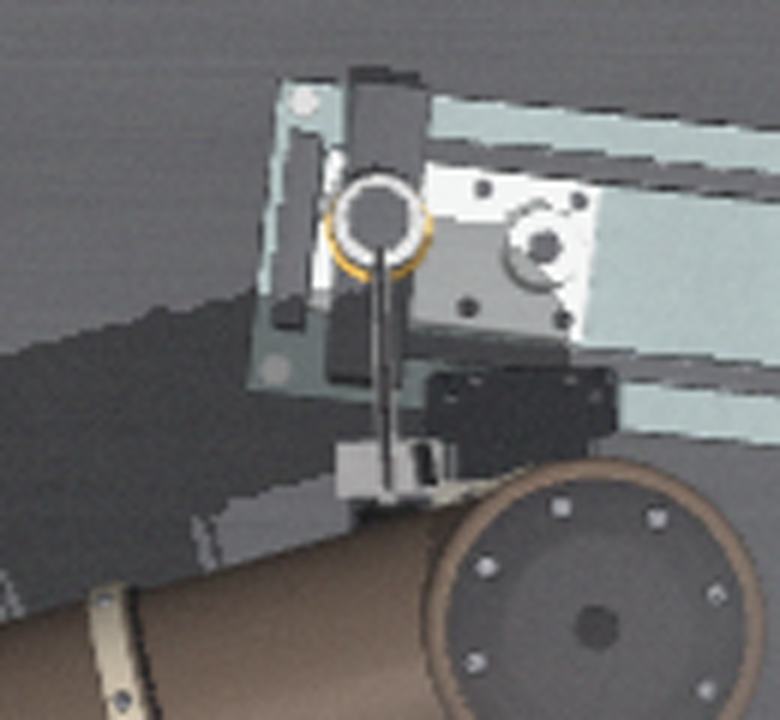

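```bash
python3 -c "
from h import *
s=snapshot('side')
q=lambda p,u,v,k:((proj(s,W(*p))+.4-[u,v])*k).round(0)
print('s8',q((-.1679,-.0758,.1495),185,130,4),'s7',q((.0024,-.1162,.2076),215,150,4),'s6',q((-.0005,-.1034,.0318),265,180,7),'s2',q((-.0018,-.215,.1481),215,150,4))
crop(s,215,190,275,240,12,'pics/s10.png'); print(q((-.163,-.0753,.0884),215,190,12))
"
```

```text
s8 [250. 349.] s7 [413. 184.] s6 [333. 439.] s2 [461. 366.]
[425. 527.]
```

View pics/s10.png

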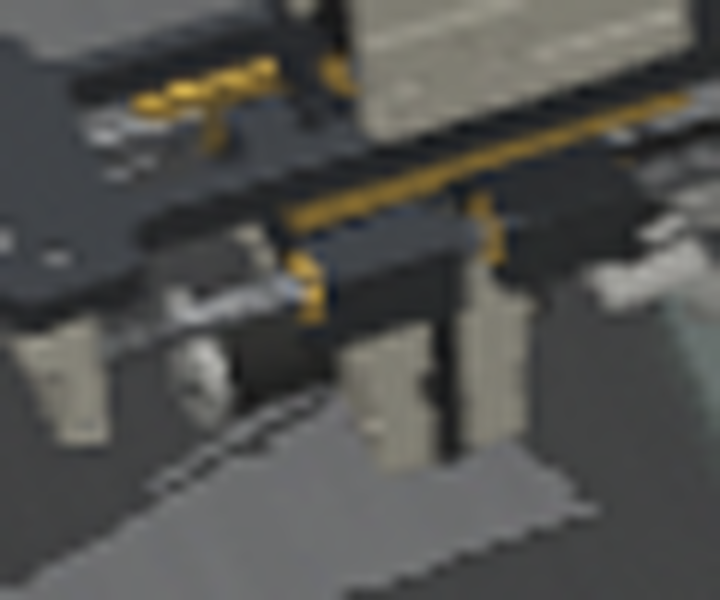

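```bash
python3 -m pendant '[[0,0,0.01,0,0,0,-1],[0,0,0.02,0,0,0,-1],[-0.01,0,0.02,0,0,0,-1],[-0.02,0,0.02,0,0,0,-1],[-0.02,0,0.02,0,0,0,-1]]'
python3 -c "
from h import *
st(); 
s=snapshot('side'); crop(s,205,180,285,240,9,'pics/s11.png')"
```

```text
clock: 12.0
tool_pos: [0.4317, -0.0524, 0.069]
orientation: [-180.0, 0.0, -88.3]
force: [0.5, 0.7, -0.2]
opening: 0.0007
12.0 fix [-0.1648 -0.0542  0.069 ] ori [-179.97    0.    -88.31] F [ 0.5   0.65 -0.15] F_fix [0.44 0.7 ] q [ 19.   6. -39.   0. -46. -18.] op 0.0007
```

View pics/s11.png

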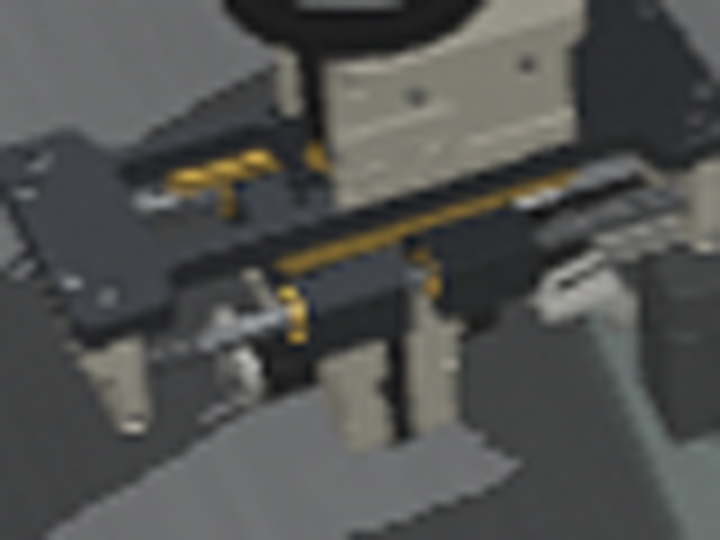

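```bash
cat >> h.py <<'E'
def arc(phis,c=0.0235,r=0.165,z=0.068):
    o=ctrl.get_obs(); M=R.from_euler('xyz',o["orientation"],degrees=True)
    for f in phis:
        p=r*np.array([-np.cos(f),np.sin(f)])-c*np.array([np.sin(f),np.cos(f)])
        t=W(p[0],p[1],z); d=M.inv().apply(t-o["tool_pos"])
        yaw=np.degrees(TH)-90-np.degrees(f)
        a=(M.inv()*R.from_euler('xyz',[180,0,yaw],degrees=True)).as_rotvec()
        print(round(f,3),d.round(4),a.round(3))
E
python3 -c "
from h import *
arc(np.linspace(-.128,.2,12))"
```

```text
-0.128 [-0.0095 -0.0054  0.001 ] [-0.001  0.    -0.002]
-0.098 [-0.0144 -0.0048  0.001 ] [-0.001  0.     0.028]
-0.068 [-0.0194 -0.0043  0.001 ] [-0.001  0.     0.058]
-0.039 [-0.0243 -0.004   0.001 ] [-0.001  0.     0.087]
-0.009 [-0.0293 -0.0038  0.001 ] [-0.     0.     0.117]
0.021 [-0.0343 -0.0037  0.001 ] [-0.     0.     0.147]
0.051 [-0.0392 -0.0038  0.001 ] [-0.     0.     0.177]
0.081 [-0.0442 -0.0041  0.001 ] [-0.     0.     0.207]
0.111 [-0.0492 -0.0045  0.001 ] [-0.     0.     0.236]
0.14 [-0.0541 -0.005   0.001 ] [-0.     0.     0.266]
0.17 [-0.059  -0.0057  0.001 ] [-0.     0.     0.296]
0.2 [-0.0639 -0.0065  0.001 ] [-0.     0.     0.326]
```

```bash
python3 -m pendant '[[-0.005,-0.004,0.001,0,0,0,-1],[-0.0095,-0.005,0.001,0,0,0,-1],[-0.0145,-0.005,0.001,0,0,0.03,-1],[-0.0195,-0.004,0.001,0,0,0.06,-1],[-0.0245,-0.004,0.001,0,0,0.09,-1],[-0.0295,-0.004,0.001,0,0,0.12,-1],[-0.0295,-0.004,0.001,0,0,0.12,-1]]'
python3 -c "
from h import *
st(); 
s=snapshot('top'); crop(s,230,150,360,270,6,'pics/t12.png')
s=snapshot('side'); crop(s,185,150,345,270,5,'pics/s12.png')"
```

```text
clock: 12.92
tool_pos: [0.4341, -0.0237, 0.0676]
orientation: [179.9, -0.0, -95.2]
force: [-1.0, -0.9, 0.4]
opening: 0.0006
12.925 fix [-0.1652 -0.0255  0.0676] ori [ 1.7995e+02 -3.0000e-02 -9.5240e+01] F [-0.96 -0.89  0.39] F_fix [-0.87 -0.97] q [ 23.   6. -39.   0. -45. -28.] op 0.0006
```

View pics/t12.png

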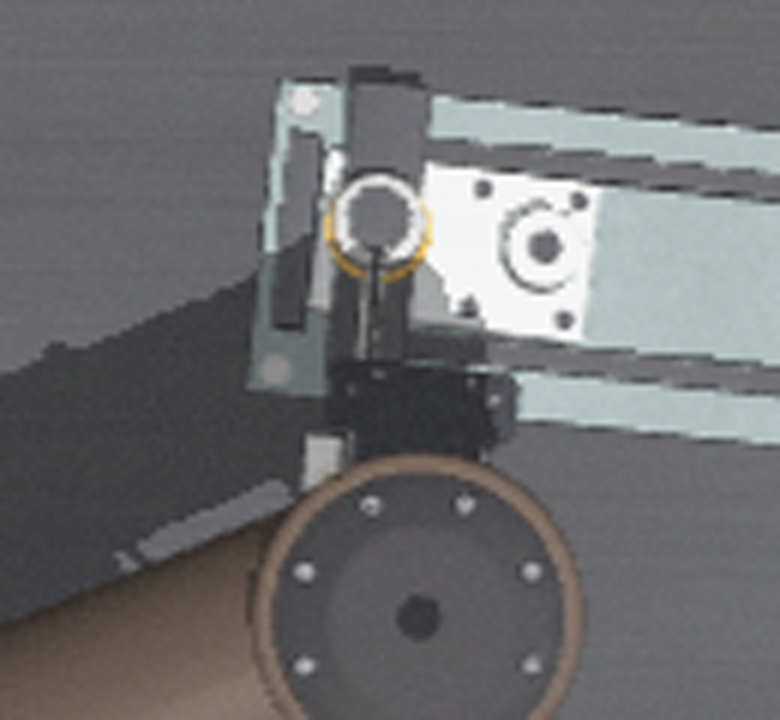

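View pics/s12.png

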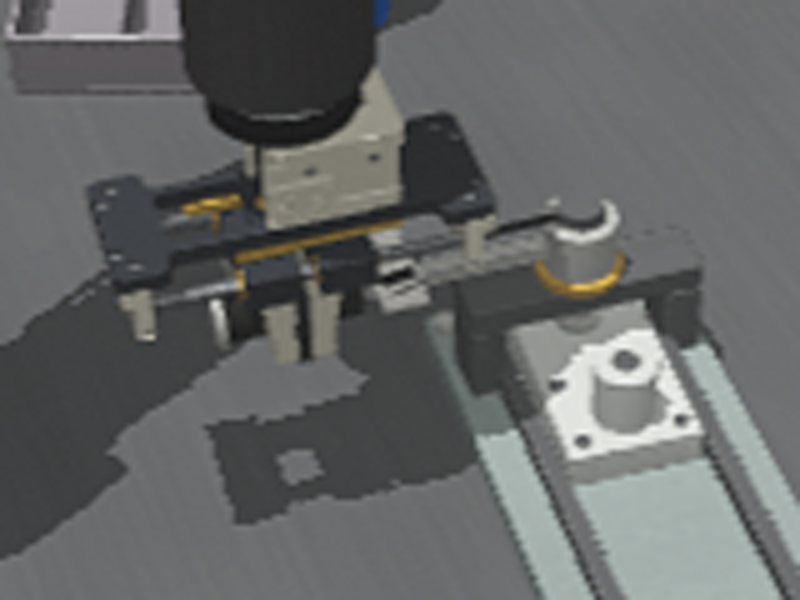

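```bash
python3 -c "
from h import *
arc([0.05,.1,.15,.2,.25,.3])"
```

```text
0.05 [-0.0104  0.0007 -0.0004] [ 0.001 -0.     0.055]
0.1 [-0.0188  0.0013 -0.0004] [ 0.001 -0.001  0.105]
0.15 [-0.0271  0.0014 -0.0004] [ 0.001 -0.001  0.155]
0.2 [-0.0354  0.001  -0.0004] [ 0.001 -0.001  0.205]
0.25 [-0.0437  0.0003 -0.0004] [ 0.001 -0.001  0.255]
0.3 [-0.052  -0.0009 -0.0004] [ 0.001 -0.001  0.305]
```

```bash
python3 -m pendant '[[-0.006,0,0,0,0,0.03,-1],[-0.011,0.001,0,0,0,0.06,-1],[-0.015,0.001,0,0,0,0.08,-1],[-0.019,0.001,0,0,0,0.105,-1],[-0.023,0.001,0,0,0,0.13,-1],[-0.027,0.001,0,0,0,0.155,-1],[-0.031,0.001,0,0,0,0.18,-1],[-0.035,0.001,0,0,0,0.205,-1],[-0.035,0.001,0,0,0,0.205,-1]]'
python3 -c "
from h import *
st(); arc([.22,.24,.26,.28,.3,.33,.36,.4])
s=snapshot('top'); crop(s,230,150,360,270,6,'pics/t13.png')
s=snapshot('side'); crop(s,185,150,345,270,5,'pics/s13.png')"
```

```text
clock: 14.15
tool_pos: [0.437, 0.0116, 0.0678]
orientation: [-180.0, 0.0, -107.0]
force: [-1.1, -1.7, 0.2]
opening: 0.0006
14.15 fix [-0.1657  0.01    0.0678] ori [-1.7998e+02  1.0000e-02 -1.0701e+02] F [-1.14 -1.7   0.18] F_fix [-0.97 -1.8 ] q [ 28.   6. -39.   0. -45. -45.] op 0.0006
0.22 [-0.0029  0.0011 -0.0002] [-0.    0.    0.02]
0.24 [-0.0063  0.0014 -0.0002] [-0.    0.    0.04]
0.26 [-0.0096  0.0017 -0.0002] [-0.    0.    0.06]
0.28 [-0.0129  0.002  -0.0002] [-0.    0.    0.08]
0.3 [-0.0162  0.0021 -0.0002] [-0.   0.   0.1]
0.33 [-0.0212  0.0023 -0.0002] [-0.    0.    0.13]
0.36 [-0.0262  0.0023 -0.0002] [-0.    0.    0.16]
0.4 [-0.0329  0.002  -0.0002] [-0.   0.   0.2]
```

View pics/t13.png

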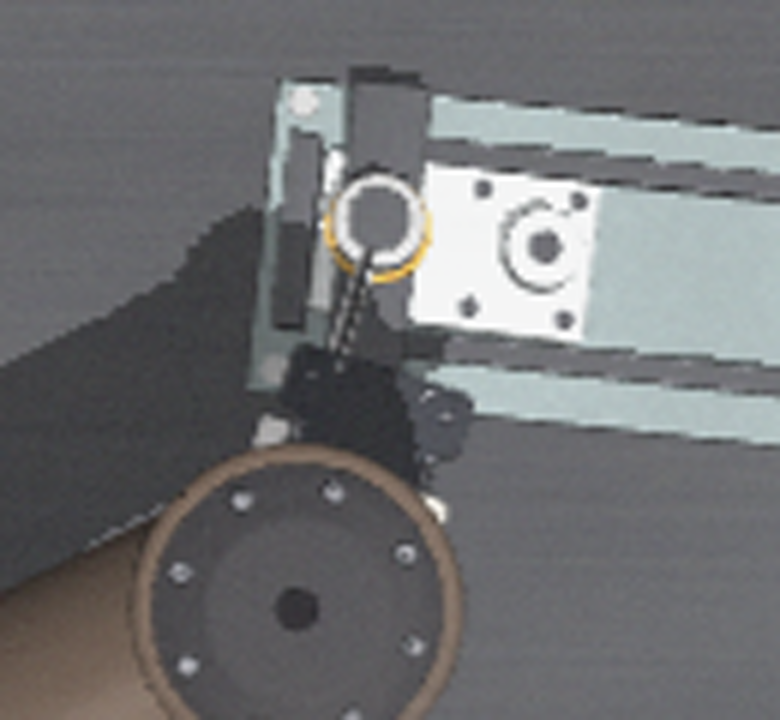

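View pics/s13.png

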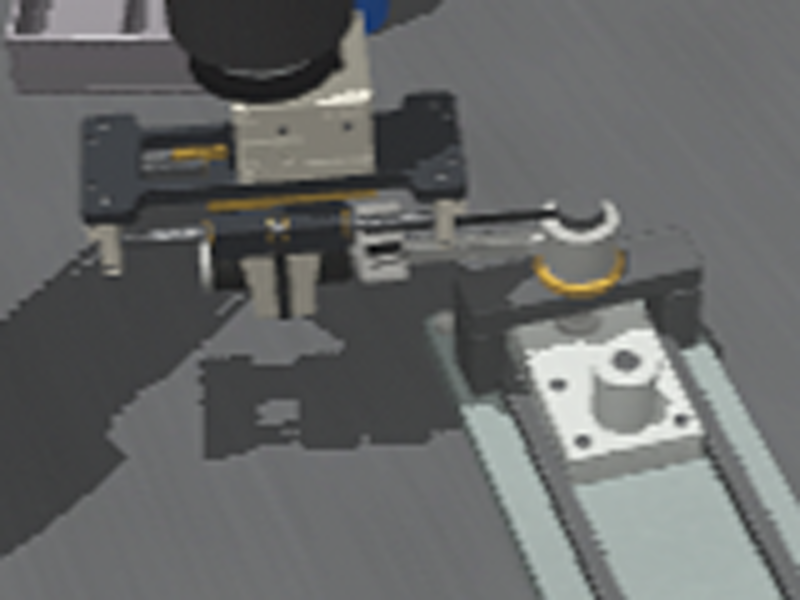

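```bash
python3 -m pendant '[[-0.003,0.001,0,0,0,0.02,-1],[-0.006,0.001,0,0,0,0.04,-1],[-0.0095,0.002,0,0,0,0.06,-1],[-0.0095,0.002,0,0,0,0.06,-1]]'
python3 -c "
from h import *
st()"
python3 -m pendant '[[-0.0035,0,0,0,0,0.02,-1],[-0.007,0,0,0,0,0.04,-1],[-0.007,0,0,0,0,0.04,-1]]'
python3 -c "
from h import *
st(); arc([.3,.33,.36,.4,.41,.42,.44])
s=snapshot('side'); crop(s,215,165,315,240,8,'pics/s14.png')"
```

```text
clock: 14.75
tool_pos: [0.438, 0.0212, 0.0679]
orientation: [-180.0, 0.0, -110.5]
force: [0.8, -2.6, 0.7]
opening: 0.0002
14.75 fix [-0.1657  0.0197  0.0679] ori [-1.7998e+02  1.0000e-02 -1.1045e+02] F [ 0.81 -2.63  0.68] F_fix [ 1.06 -2.54] q [ 29.   6. -38.   0. -45. -49.] op 0.0002
clock: 15.12
tool_pos: [0.4396, 0.0275, 0.0676]
orientation: [179.9, -0.0, -112.8]
force: [-1.7, -1.7, 0.2]
opening: 0.0002
15.125 fix [-0.1647  0.0261  0.0676] ori [ 1.7995e+02 -4.0000e-02 -1.1276e+02] F [-1.7  -1.7   0.23] F_fix [-1.53 -1.86] q [ 29.   6. -38.  -0. -46. -52.] op 0.0002
0.3 [-0.0003 -0.     -0.0004] [ 0.001 -0.001 -0.001]
0.33 [-0.0052  0.0006 -0.0005] [ 0.001 -0.001  0.029]
0.36 [-0.0102  0.0011 -0.0005] [ 0.001 -0.001  0.059]
0.4 [-0.0169  0.0015 -0.0005] [ 0.001 -0.001  0.099]
0.41 [-0.0185  0.0016 -0.0005] [ 0.001 -0.001  0.109]
0.42 [-0.0202  0.0016 -0.0005] [ 0.001 -0.001  0.119]
0.44 [-0.0235  0.0016 -0.0005] [ 0.001 -0.001  0.139]
```

View pics/s14.png

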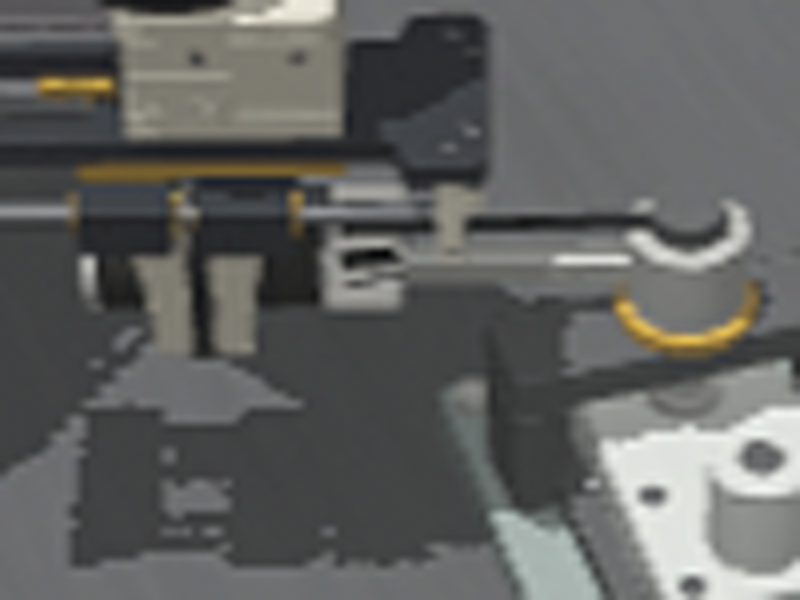

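```bash
cat >> h.py <<'E'
def ft():
    f=[];
    o=ctrl.get_obs(); M=R.from_euler('xyz',o["orientation"],degrees=True)
    print(o["clock"],"Ftool",M.inv().apply(o["force"]).round(2),"bend_F",round(M.inv().apply(o["force"])[0]*.0165,3),"fix",Fx(o["tool_pos"]).round(4),"yaw",o["orientation"][2].round(1),"Mz",o["moment"].round(2))
    p=Fx(o["tool_pos"])[:2]; r=np.hypot(*p); c=.0235
    print("phi",round(np.arctan2(p[1],-p[0])+np.arcsin(c/r),4),"r",round(np.sqrt(r*r-c*c),4))
E
python3 -c "
from h import *
ft()"
python3 -m pendant '[[-0.0025,0,0,0,0,0.015,-1],[-0.005,0.0005,0,0,0,0.03,-1],[-0.005,0.0005,0,0,0,0.03,-1]]' >/dev/null
python3 -c "
from h import *
ft()"
python3 -m pendant '[[-0.0025,0,0,0,0,0.015,-1],[-0.005,0.0005,0,0,0,0.03,-1],[-0.005,0.0005,0,0,0,0.03,-1]]' >/dev/null
python3 -c "
from h import *
ft()"
```

```text
15.175 Ftool [ 2.48  1.96 -0.15] bend_F 0.041 fix [-0.1647  0.0259  0.0675] yaw -112.7 Mz [-0.63  1.08  0.01]
phi 0.2976 r 0.1651
15.55 Ftool [ 4.97  2.68 -1.25] bend_F 0.082 fix [-0.1636  0.0309  0.0676] yaw -114.5 Mz [-1.09  1.48 -0.03]
phi 0.3281 r 0.1648
15.925 Ftool [ 5.49  2.3  -0.79] bend_F 0.091 fix [-0.1627  0.0354  0.0675] yaw -116.2 Mz [-1.54  1.55 -0.03]
phi 0.3558 r 0.1649
```

```bash
python3 -m pendant '[[-0.0025,0,0,0,0,0.015,-1],[-0.005,0.0005,0,0,0,0.03,-1],[-0.005,0.0005,0,0,0,0.03,-1]]' >/dev/null
python3 -c "
from h import *
ft()"
python3 -m pendant '[[-0.0025,0,0,0,0,0.015,-1],[-0.004,0,0,0,0,0.025,-1],[-0.004,0,0,0,0,0.025,-1]]' >/dev/null
python3 -c "
from h import *
ft()
s=snapshot('side'); crop(s,215,165,315,240,8,'pics/s15.png')
s=snapshot('top'); crop(s,230,150,360,270,6,'pics/t15.png')
ft()"
```

```text
16.3 Ftool [ 7.45  2.02 -1.43] bend_F 0.123 fix [-0.1618  0.0399  0.0674] yaw -117.9 Mz [-1.95  1.68  0.  ]
phi 0.3831 r 0.1649
16.675 Ftool [ 8.42  2.28 -1.39] bend_F 0.139 fix [-0.161   0.0431  0.0671] yaw -119.4 Mz [-1.93  2.4   0.09]
phi 0.4031 r 0.165
16.775 Ftool [ 7.95  2.55 -1.83] bend_F 0.131 fix [-0.161   0.0431  0.0671] yaw -119.4 Mz [-1.92  2.39  0.05]
phi 0.403 r 0.165
```

View pics/s15.png

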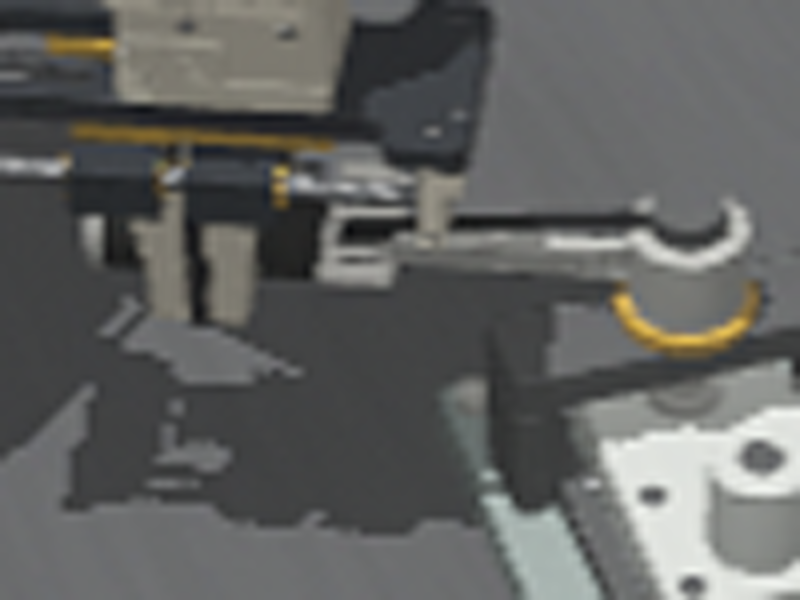

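View pics/t15.png

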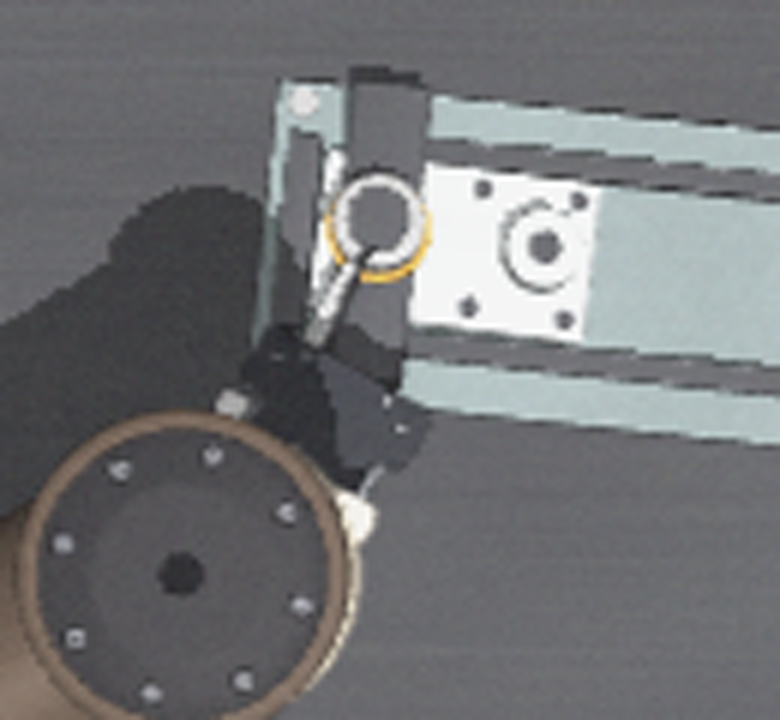

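```bash
python3 -m pendant '[[-0.001,0,0,0,0,0.005,-1],[-0.001,0,0,0,0,0.005,-1],[-0.001,0,0,0,0,0.005,-1],[-0.001,0,0,0,0,0.005,-1],[-0.001,0,0,0,0,0.005,-1],[-0.001,0,0,0,0,0.005,-1],[-0.001,0,0,0,0,0.005,-1],[-0.001,0,0,0,0,0.005,-1],[-0.001,0,0,0,0,0.005,-1]]' >/dev/null
python3 -c "
from h import *
ft()"
python3 -m pendant '[[0,0,0,0,0,0,-1],[0,0,0,0,0,0,-1],[0,0,0,0,0,0,-1],[0,0,0,0,0,0,-1],[0,0,0,0,0,0,-1],[0,0,0,0,0,0,-1],[0,0,0,0,0,0,-1],[0,0,0,0,0,0,-1],[0,0,0,0,0,0,-1]]' >/dev/null
python3 -c "
from h import *
ft()
s=snapshot('side'); crop(s,250,175,300,210,16,'pics/s16.png')"
```

```text
17.9 Ftool [ 8.93  3.37 -1.25] bend_F 0.147 fix [-0.1608  0.0439  0.067 ] yaw -119.7 Mz [-1.9   2.55  0.05]
phi 0.4077 r 0.165
19.025 Ftool [ 8.26  3.35 -2.08] bend_F 0.136 fix [-0.1608  0.0439  0.067 ] yaw -119.7 Mz [-1.94  2.59  0.07]
phi 0.4079 r 0.165
```

View pics/s16.png

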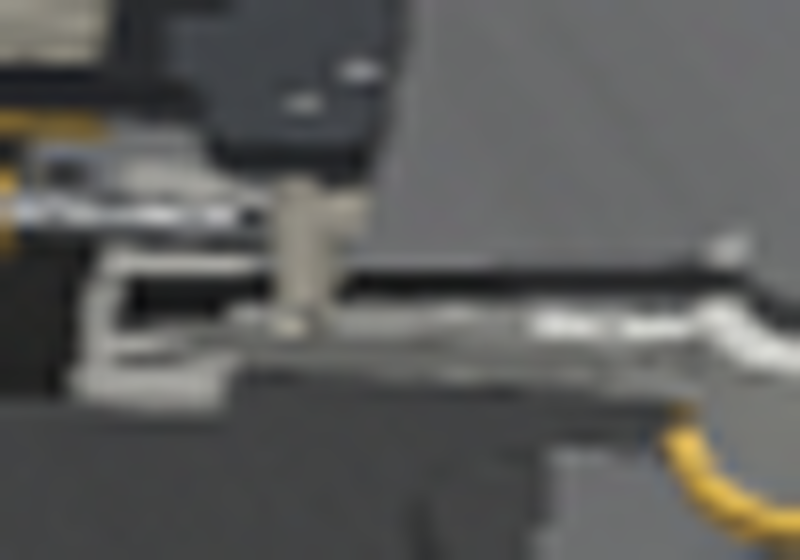

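```bash
python3 -m pendant '[[0.003,0,0,0,0,-0.02,-1],[0.006,0,0,0,0,-0.04,-1],[0.009,0,0,0,0,-0.06,-1],[0.012,0,0,0,0,-0.08,-1],[0.015,0,0,0,0,-0.1,-1],[0.018,0,0,0,0,-0.12,-1],[0.022,0,0,0,0,-0.14,-1],[0.027,0,0,0,0,-0.15,-1],[0.034,0,0,0,0,-0.15,-1],[0.042,0,0,0,0,-0.15,-1],[0.05,0,0,0,0,-0.15,-1],[0.05,0,0,0,0,-0.15,-1]]'
python3 -c "
from h import *
ft()
s=snapshot('side'); crop(s,185,150,345,270,5,'pics/s17.png')
s=snapshot('top'); crop(s,230,150,360,270,6,'pics/t17.png')"
```

```text
clock: 20.58
tool_pos: [0.4222, 0.0022, 0.0678]
orientation: [180.0, 0.0, -111.1]
force: [1.0, -0.3, 0.8]
opening: 0.0003
20.575 Ftool [-0.09 -0.99 -0.82] bend_F -0.001 fix [-0.1795 -0.0008  0.0678] yaw -111.1 Mz [ 0.13 -0.05 -0.01]
phi 0.1267 r 0.178
```

View pics/s17.png

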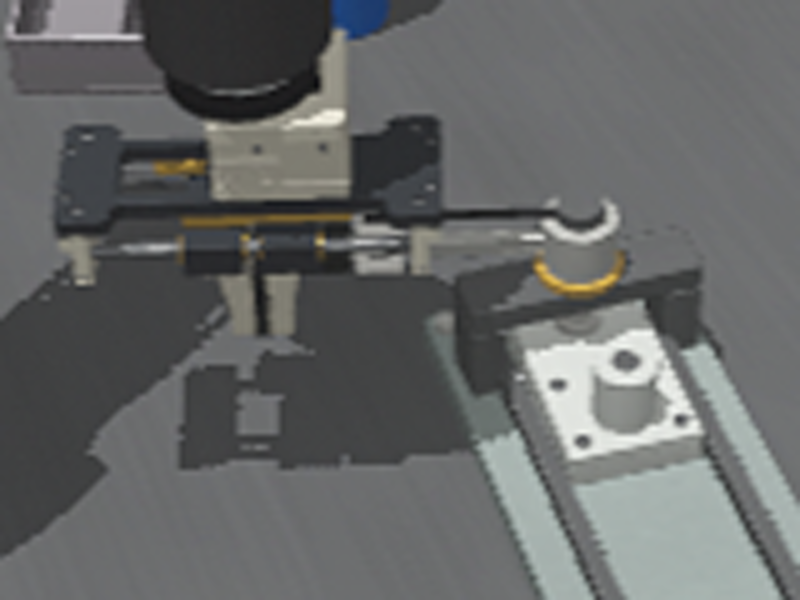

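View pics/t17.png

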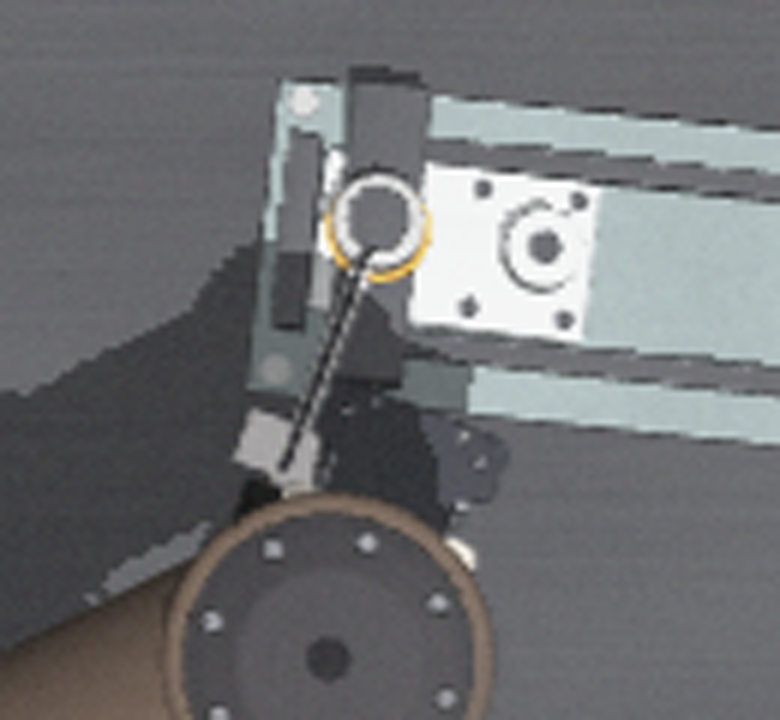

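```bash
python3 -m pendant '[[0.015,0,0,0,0,0,-1],[0.015,0,-0.04,0,0,0,-1],[0.015,0,-0.1,0,0,0,-1],[0.02,0,-0.16,0,0,0,-1],[0.08,0,-0.18,0,0,0,-1],[0.14,0,-0.18,0,0,0,-1],[0.2,0,-0.18,0,0,0,-1],[0.2,0,-0.18,0,0,0,-1],[0.2,0,-0.18,0,0,0,-1]]'
python3 -c "
from h import *
ft()
s=snapshot('side'); crop(s,205,150,365,270,5,'pics/s18.png'); cv2.imwrite('pics/s18f.png',s['image'])
s=snapshot('top'); crop(s,230,150,360,270,6,'pics/t18.png')"
```

```text
clock: 21.8
tool_pos: [0.3504, -0.1844, 0.2476]
orientation: [180.0, 0.0, -111.1]
force: [-0.9, 0.8, 0.8]
opening: 0.0004
21.8 Ftool [-0.43  1.11 -0.8 ] bend_F -0.007 fix [-0.2331 -0.1935  0.2476] yaw -111.1 Mz [ 0.11 -0.13 -0.01]
phi -0.6152 r 0.302
```

View pics/s18.png

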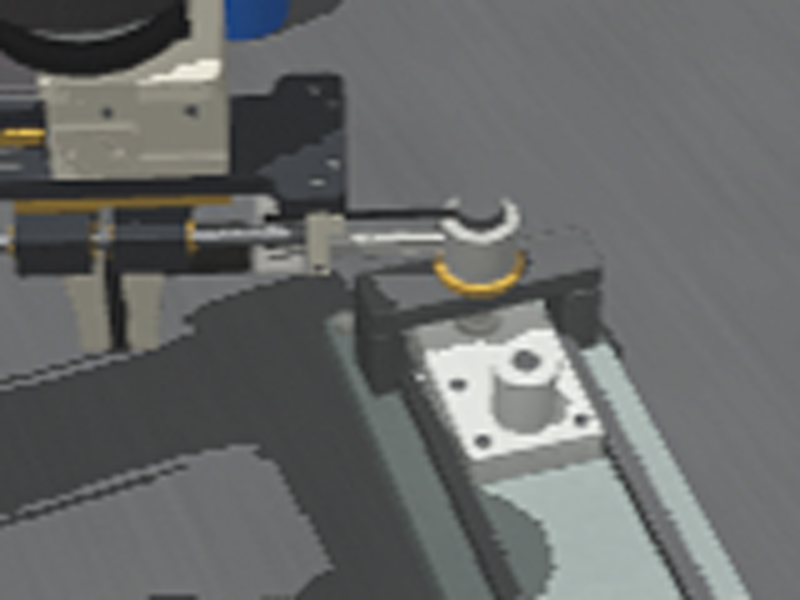

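View pics/t18.png

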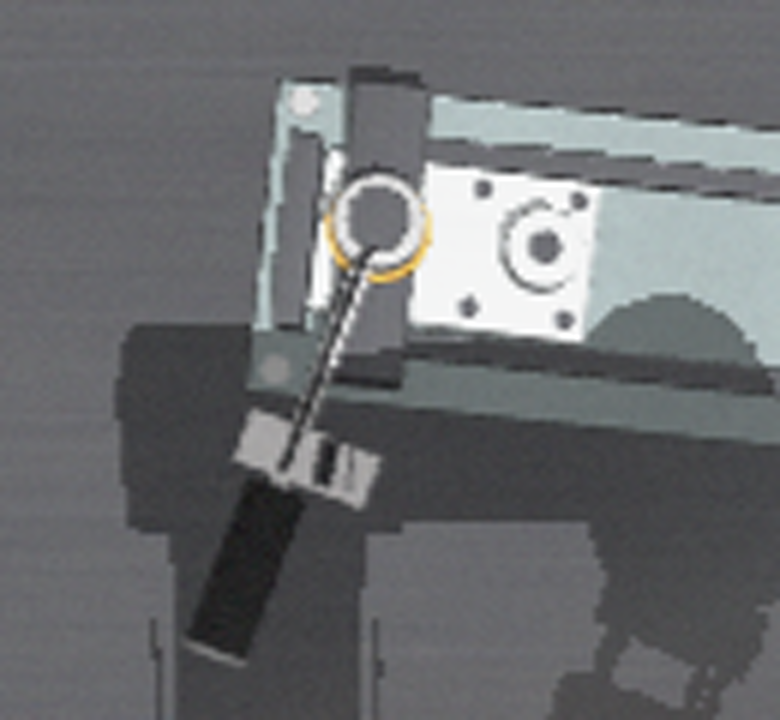

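View pics/s18f.png

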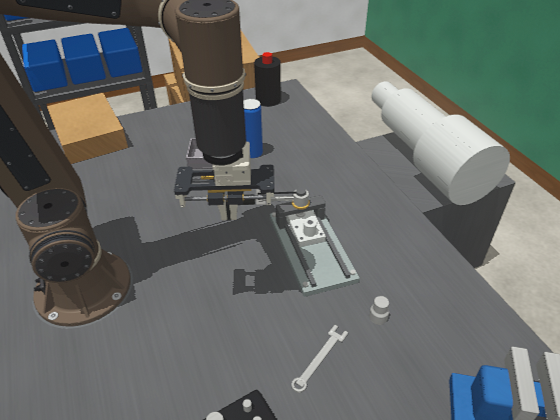

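```bash
python3 -c "
from h import *
s=snapshot('top')
c=lambda u,v:(u/6+230-.4,v/6+150-.4)
for q in [(275,490),(215,652)]:
    p=Fx(at(s,*c(*q),.105)); print(p, np.arctan2(p[1],-p[0]))
p=Fx(at(s,*c(545,246),.082));print('boss',p)
print(ctrl.get_obs()['qvel'].round(2))
print(ctrl.close_job())
"
```

```text
[-0.12290148  0.03351233  0.105     ] 0.26620469547991504
[-0.19655498  0.05230202  0.105     ] 0.2600672933157999
boss [ 9.95760243e-05 -7.57429210e-02  8.20000000e-02]
[0.61 0.02 0.1  0.06 0.04 0.18]
the job is handed in; nothing more can be done
None
```

The job is done and handed in at about 22 s; `close_job()` gives no verdict, so success is judged only from my own checks below.

- **Cover:** I pushed it along the channel with the shut fingers until it met the stop. The force rose from about 5 N to 16 N with no further travel. In the last picture the boss is at fixture y = -75.7 mm (home is -75 mm), so the cover is about 1 mm off home at most.
- **Wrench:** I pushed the handle clockwise until the screw was snug, then loaded it on. I held it for about 2.3 s at a bend of 0.148 rad from the finger position and about 0.14 rad from the force. The needle was over the dark block, and the screw did not turn.
- **Release:** I eased off, and the needle went back to the zero line. The unloaded handle angle is 0.26 rad, which means the screw is still at snug and the insert was not forced round. The arm is clear, and the force on the tool is about zero.
- **Other objects:** The socket and spanner look unmoved in the last side picture, as does what shows of the can. The tray is mostly hidden behind the gripper there, but the arm never went near it.

**Disagreement:** In the side pictures the fingertips showed about 19 mm higher than the measured TCP. As a result the push acted on the back of the boss rather than the end of the slab, and I lowered the tool 20 mm before pushing the handle.

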